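# Set the bench tap for the clay bowl

### The arm

A 6-joint arm with a two-finger parallel gripper is mounted at the origin on the work surface. World frame = base frame: x ahead of the robot, y to its left, z up, the work surface at z = 0. Lengths are in m, angles in rad, forces in N, time in s.
With the tool pointing down it reaches from about 0.225 to 0.875 m from the base axis. Payload 3.4 kg.
Tool frame: the origin (TCP) lies between the finger pads; the fingertips stand 11 mm ahead of it and the grasp point (between the pads) lies 8 mm behind it; z points along the fingers, y is the line along which they close (so a half turn about z gives the same grasp; the last joint's range is limited). The gripper opens to 85 mm and grips with 20 to 120 N. Pads are 22 mm wide; open, the fingers measure 114 mm over their backs; the gripper's body (76 mm by 85 mm) begins 54 mm behind the grasp point. The pads swing forward as they close: fully open they stand 13 mm farther back than shut.
Start: joints at [-1.471, 0.276, 1.505, -0, 1.361, -0.121], TCP at [0.126, -0.561, 0.218] pointing down, gripper open.
Joint ranges: [-2.89, 2.89], [-0.75, 2.08], [0.22, 2.7], [-1.18, 4.32], [0.11, 2.71], [-2.7, 2.7]. Speed limits (rad/s): [2.57, 2.57, 3.14, 3.14, 3.14, 3.14].

### API

Orientations are given as a unit quaternion [w, x, y, z].
In Python, from rig import manip, imaging gives the robot as it stands. The module is installed in compiled form; this text tells all that it offers.
- The arm moves only by the tool jog_arm, never from a script. Its argument "deltas" is one flat list of numbers, 7 for each row, row after row: the turn, a rotation vector about the world's x, y, z in degrees, then the shift along the world's x, y, z in mm, then the opening, from 0 (shut) to 1 (fully open). In form: [ax, ay, az, tx, ty, tz, gripper, ax, ay, az, tx, ty, tz, gripper, ...]. A call has 1 to 20 rows; each row is the pose to reach, as a shift and turn from the pose commanded when the call began; what a row does not reach only later rows make up. A row lasts 1/10 s, in which the tool goes at most 50 mm and 8.59 degrees, less where a joint would pass 70% of its speed; a pose out of reach is approached as far as the arm can. A call with a gripper value outside its range is refused whole. The fingers move at their own pace and stop on an object; "grip_force" is the grip in N (left out, the last holds). Time passes only in rows, so rows that repeat a pose let the fingers close. It gives the time, the measured TCP pose, the force, the opening and the grip force at its end, in the units of the state.
- manip.get_state(): the state, without advancing time (a new reading comes with each control period).
- imaging.get_image(name): name is "scene" or "top" or "wrist"; returns the picture (400x640x3 uint8, blue, green, red); there is no depth.
- imaging.calibration(name): a dict with "mtx" (3x3 intrinsics, pixels), "cam_to_world" (4x4, takes a point from camera to world coordinates). Camera axes: x right, y down, z forward; pixel columns grow to the right and rows downward; lengths in m; the calibration is good to about 2 mm. A picture is of the moment at which its call begins: read the wrist's pose just before it. calibration takes no time and is no camera call; for the wrist camera it gives the pose at the moment of the call.
- manip.sign_off(): hands the job in; it is judged then, once.
The state is a dict: "clock": time; "qpos": joint angles; "qd": joint speeds; "effort": joint torques, N m; "position": TCP position; "ee_rot": TCP orientation; "contact_force": force on the tool from outside, world axes, zero at the start; "moment": the same for the moment, N m; "width": finger opening in m; "gripper_force": force on a finger pad.
Only numpy, scipy, OpenCV 4.12 (cv2) and the standard library are available. Lean on these libraries where they do the work, as an engineer would, in place of code of your own. Each camera call takes 0.05 s, during which the arm holds its last target. There are 200 camera calls.

### The job

Get the bench tap ready to rinse the clay bowl: with a fingertip, gently push the spout round until its mouth is over the middle of the clay bowl, and push the small mixing lever round until it points at the blue dot, in either order. Leave the bowl, the stone cobek, the ulekan and the teaspoon lying where they are; do not lift or move any of them.

Things in the scene. Friction and masses are not known exactly. Their poses are not given: they have to be found in the camera images.
- tap: Fixed steel bench tap on a 44 x 300 mm deck plate, 6 mm thick, long along its y. Origin on the bench under the plate, z up. Spout column (28 mm thick) at y = -70 mm, lever post (26 mm) at y = +130 mm. The vessels stand on its -x side. Beyond the lever a white plate, 190 x 45 x 6 mm, bears a blue and a red dot. Nothing of the tap is higher than 175 mm
- spout (a joint): turn of the spout about the column's vertical axis, rad, stops at -1.4 and 1.4. At 0 the spout points along the tap's -x; it grows counter-clockwise seen from above, so at q the spout points along (-cos q, -sin q) in the tap's x, y. Stays where it is left; takes about 0.35 N m to turn (3 N at 115 mm from the axis)
- spout_pivot (a point): point on the spout's turning axis, at the height of the spout tube's centre line, 155 mm above the bench. The spout is a straight level round tube, 22 mm thick, from here out to 150 mm, where it bends straight down. Its hub on the column is 34 mm thick and reaches from 135 to 175 mm above the bench
- spout_mouth (a point): centre of the spout's mouth, 150 mm from the axis, at the lower end of its down-turned nozzle (22 to 26 mm thick, black at the end), 115 mm above the bench
- lever (a joint): turn of the mixing lever about its post's vertical axis, rad, stops at -0.9 and 0.9. At 0 it points along the tap's +y; it grows clockwise seen from above: at q it points along (sin q, cos q) in the tap's x, y. The blue dot lies at 0.5, the red one at -0.5. Stays where it is left; takes about 0.15 N m to turn (2.5 N at 60 mm from the axis)
- lever_pivot (a point): point on the lever's turning axis, at the height of the lever's centre line, 75 mm above the bench. The hub is 34 mm thick and reaches from 60 to 86 mm above the bench
- lever_tip (a point): centre of the black ball (18 mm) at the lever's end, 85 mm from its axis. The lever is a level steel bar, 14 mm wide and 14 mm high, 68 to 82 mm above the bench, free below
- blue_dot (a point): centre of the blue dot (20 mm across), 8 mm above the bench, 105 mm from the lever's axis. The like red dot lies the same way off to the other side, nearer the tap's -x side
- clay_bowl: small loose reddish clay bowl, 116 mm across the rim, 50 mm high, about 250 g; origin at the centre of its underside. It stands on one side of the spout, the cobek on the other; which is which varies. Its centre is 135 to 165 mm from the spout's axis
- cobek: loose dark stone mortar dish (cobek), 140 mm across, 48 mm high, 1.3 kg; origin at the centre of its underside. Leave it alone
- ulekan: loose bent wooden pestle (ulekan) lying on the bench, about 175 mm long, 34 mm thick; origin on the bench below its middle. Leave it alone
- teaspoon: loose steel spoon lying on the bench, 140 mm long along its x; leave it alone
Things that resemble listed ones, but are neither listed nor needed, are in the scene too. Of the things shaped like the clay_bowl, the terracotta one is meant.

How it is judged:
By the outcome, as a careful person would: the job done as asked, in the order asked, and still so for the second after the job is handed in, with the robot touching nothing.
It also fails if it takes over 61 s, if anything falls off the work surface, if the arm or the gripper's body presses on something with over 40 N, if the wrist force passes 120 N, or if a joint passes its speed limit or range.

## Working session

There is one attempt and no reset: what is moved stays moved. The work goes in short steps, Python scripts to look and compute and a tool call to move; the robot and the scene stay as the last step left them, time stands still between calls to the robot, and variables do not carry over. Pictures are saved under pics/ and viewed, at most 10 in all, crops included, and the job is handed in when it is done.

Besides the shell and the picture viewer there is one more tool, called after "Emit:" as name(argument=value, ...), one argument or row to a line, values as JSON. jog_arm: Moves the arm, as the interface text tells. Its arguments: {"type":"object","properties":{"deltas":{"type":"array"},"grip_force":{"type":"number"}},"required":["deltas"]}

```bash
mkdir -p pics; cat > h.py <<'E'
import numpy as np, cv2
from rig import manip, imaging
def ray(cal,u,v,z):
    T=np.array(cal["cam_to_world"]);d=T[:3,:3]@np.linalg.inv(cal["mtx"])@[u,v,1.];o=T[:3,3]
    return o+d*(z-o[2])/d[2]
def proj(cal,p):
    T=np.linalg.inv(cal["cam_to_world"]);c=T[:3,:3]@p+T[:3,3];q=np.array(cal["mtx"])@c;return q[:2]/q[2]
E
python3 - <<'E'
from h import *
for n in("top","scene"):
    cv2.imwrite(f"pics/{n}0.png",imaging.get_image(n))
    c=imaging.calibration(n);print(n,np.round(c["mtx"],1).tolist(),np.round(c["cam_to_world"],3).tolist())
print(manip.get_state())
E
```

```text
top [[478.9, 0.0, 321.7], [0.0, 478.9, 195.2], [0.0, 0.0, 1.0]] [[-0.02, -0.992, 0.122, 0.375], [-1.0, 0.018, -0.015, -0.052], [0.012, -0.122, -0.992, 1.264], [0.0, 0.0, 0.0, 1.0]]
scene [[425.3, 0.0, 325.5], [0.0, 425.3, 196.8], [0.0, 0.0, 1.0]] [[0.088, 0.706, -0.703, 1.437], [0.996, -0.062, 0.062, -0.137], [0.0, -0.706, -0.708, 1.041], [0.0, 0.0, 0.0, 1.0]]
{'clock': 0.1, 'qpos': array([-1.47098118e+00,  2.76539138e-01,  1.50597419e+00, -2.18628868e-05,
        1.36068771e+00, -1.20984191e-01]), 'qd': array([ 0.0005464 , -0.00120492, -0.00192584, -0.00117943, -0.00128863,
        0.00186279]), 'effort': array([ 9.38906851e-04, -4.17700624e+01, -2.46405083e+01, -1.64099533e-04,
        5.71877565e-03,  2.63351325e-05]), 'position': array([ 0.12587892, -0.56056938,  0.21713489]), 'ee_rot': array([-8.04262801e-04,  9.93911570e-01,  1.10177785e-01, -2.17674885e-06]), 'contact_force': array([ 0.08942271, -0.64719579,  0.18448649]), 'moment': array([ 0.00426984, -0.02790472, -0.01296627]), 'gripper_force': 0.0, 'width': 0.08544853290754847}
```

View pics/top0.png

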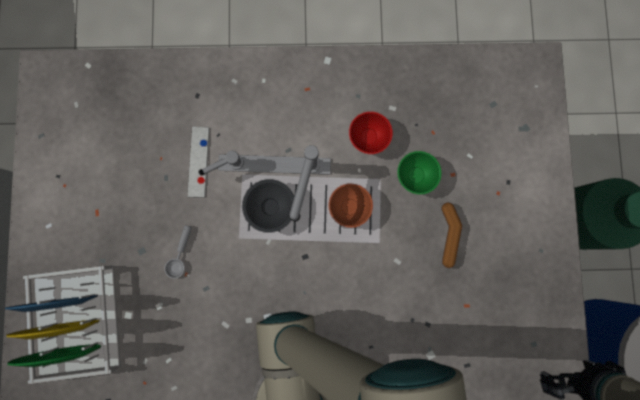

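View pics/scene0.png

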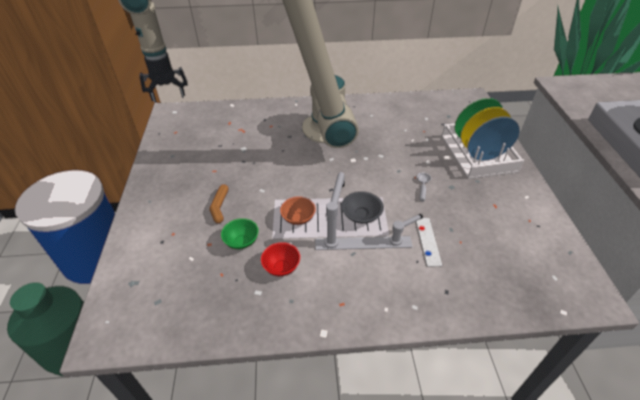

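The top view shows three bowl-like things: terracotta (351,205), red (371,132) and green (419,172). The terracotta one is the clay bowl. The dark cobek is at (269,205). The spout runs from its hub (311,155) to about (296,215), the lever from (235,158) to (202,172), and the dots are blue (204,143) and red (201,180).

```bash
python3 - <<'E'
from h import *
im=cv2.imread("pics/top0.png");c=imaging.calibration("top")
im2=cv2.imread("pics/scene0.png");c2=imaging.calibration("scene")
def blobs(im,lo,hi,box,amin=8):
    h=cv2.cvtColor(im,cv2.COLOR_BGR2HSV);m=cv2.inRange(h,lo,hi);k=np.zeros_like(m);x0,y0,x1,y1=box;k[y0:y1,x0:x1]=m[y0:y1,x0:x1]
    n,l,s,ce=cv2.connectedComponentsWithStats(k);i=1+np.argmax(s[1:,4]);cs,_=cv2.findContours((l==i).astype(np.uint8),0,2)
    return ce[i],s[i],cv2.minEnclosingCircle(cs[0])
D={}
for nm,im_,c_,bb,br,bo in(("top",im,c,(195,135,212,152),(192,172,212,190),(320,175,382,235)),("scene",im2,c2,(420,244,436,262),(412,220,430,237),(275,192,322,230))):
    b=blobs(im_,(100,120,40),(130,255,255),bb);r=blobs(im_,(0,120,60),(8,255,255),br);w=blobs(im_,(3,90,50),(16,255,255),bo)
    P=ray(c_,*b[0],.008);R=ray(c_,*r[0],.008)
    print(nm,"blue",b[0],b[1][4],P,"red",r[0],r[1][4],R,np.linalg.norm(P-R))
    print(" bowl",w, ray(c_,*w[2][0],.05),"bbox c",ray(c_,w[1][0]+w[1][2]/2-.5,w[1][1]+w[1][3]/2-.5,.05))
    d=(P-R)[:2];th=np.arctan2(d[1],d[0]);Rm=np.array([[np.cos(th),-np.sin(th)],[np.sin(th),np.cos(th)]])
    o=(P+R)[:2]/2-Rm@[0,.1+.122147]*1
    print(" th",np.degrees(th),"piv",o+Rm@[0,-.07],"lev",o+Rm@[0,.13])
cv2.imwrite("pics/topc.png",cv2.resize(im[115:245,180:400],None,fx=3.6,fy=3.6,interpolation=cv2.INTER_CUBIC))
cv2.imwrite("pics/scenec.png",cv2.resize(im2[160:280,260:450],None,fx=4.2,fy=4.2,interpolation=cv2.INTER_CUBIC))
E
```

```text
top blue [203.36666667 142.63333333] 30 [0.67707866 0.24264564 0.008     ] red [200.72727273 179.66666667] 33 [0.57709526 0.2485825  0.008     ] 0.10015950770253959
 bowl (array([350.5505618 , 205.08988764]), array([ 329,  184,   44,   44, 1513], dtype=int32), ((350.6900329589844, 205.1318359375), 22.288944244384766)) [ 0.49775309 -0.14339507  0.05      ] bbox c [ 0.49681898 -0.1428844   0.05      ]
 th -3.3981466894520924 piv [ 0.60977022 -0.04601926] lev [0.62162503 0.15362909]
scene blue [427.83333333 252.91666667] 12 [0.67752685 0.24154707 0.008     ] red [421.30769231 228.        ] 13 [0.57820072 0.24634148 0.008     ] 0.09944178329484872
 bowl (array([297.1733871 , 209.90725806]), array([280, 197,  35,  27, 744], dtype=int32), ((297.14788818359375, 208.83802795410156), 17.283737182617188)) [ 0.4988506  -0.14517531  0.05      ] bbox c [ 0.50390217 -0.14585593  0.05      ]
 th -2.7634889478071156 piv [ 0.61377842 -0.04786298] lev [0.62342108 0.15190444]
```

View pics/topc.png

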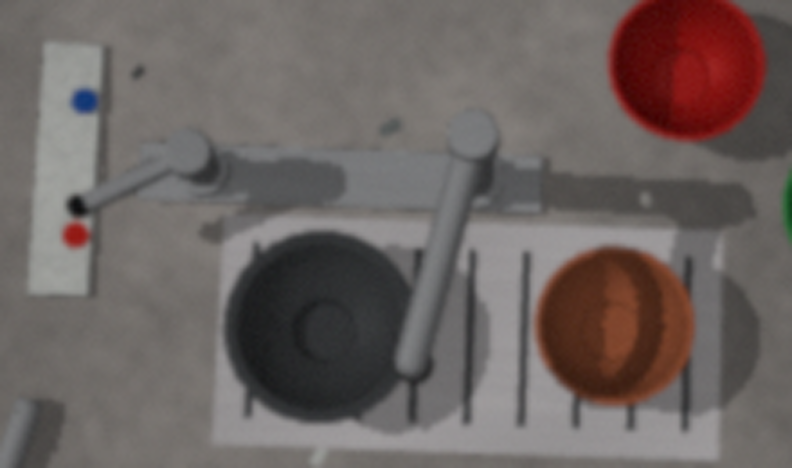

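View pics/scenec.png

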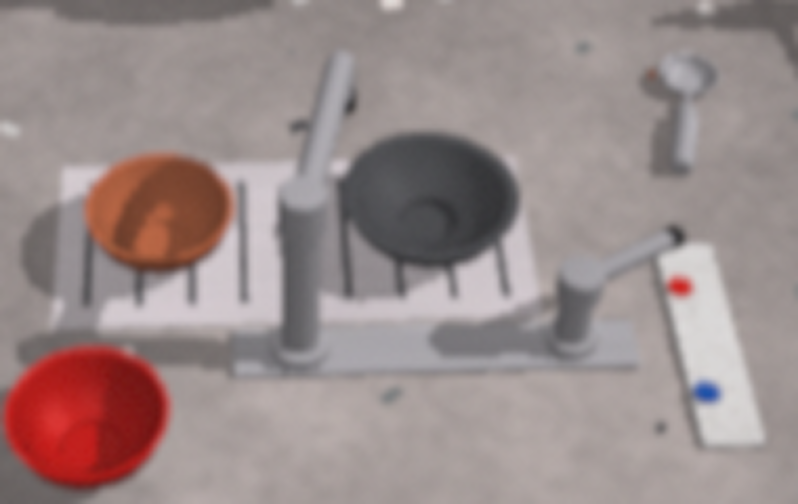

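The crops confirm the terracotta bowl standing on the tray, clear of the spout. In the top crop the spout hub is at (472,135), the spout end at (411,362), the lever hub at (190,155) and the black ball at (78,206).

```bash
python3 - <<'E'
from h import *
c=imaging.calibration("top");c2=imaging.calibration("scene")
f=lambda x,y,z:ray(c,(x+.5)/3.6-.5+180,(y+.5)/3.6-.5+115,z)
g=lambda x,y,z:ray(c2,(x+.5)/4.2-.5+260,(y+.5)/4.2-.5+160,z)
print("top: hub",f(472,135,.175),"sptip",f(411,362,.155),"lev",f(190,155,.086),"ball",f(78,206,.075))
print("sc: hub",g(305,192,.175),"lev",g(582,275,.086),"ball",g(675,236,.075),"bowl",g(159,210,.05))
P=f(472,135,.175)[:2];L=f(190,155,.086)[:2];d=L-P;print(np.linalg.norm(d),np.degrees(np.arctan2(-d[0],d[1])))
E
```

```text
top: hub [ 0.6102001  -0.04478789  0.175     ] sptip [ 0.46615483 -0.00279846  0.155     ] lev [0.61866153 0.15162082 0.086     ] ball [0.586117   0.23130793 0.075     ]
sc: hub [ 0.61222122 -0.04505825  0.175     ] lev [0.62576751 0.15171099 0.086     ] ball [0.58522209 0.23063841 0.075     ] bowl [ 0.50236934 -0.14427209  0.05      ]
0.19659089457256468 -2.4668182881760923
```

Emit:
jog_arm(
  deltas=[0,0,0,0,0,42,0,0,0,0,30,45,42,0,0,0,0,60,90,42,0,0,0,0,86,132,42,0,0,0,0,112,172,42,0,0,0,0,138,212,42,0,0,0,0,164,252,42,0,0,0,0,190,292,42,0,0,0,0,216,332,42,0,0,0,0,242,372,42,0,0,0,0,268,412,42,0,0,0,0,294,452,42,0,0,0,0,320,492,42,0,0,0,0,346,532,42,0,0,0,0,370,570,42,0,0,0,0,386,594,42,0,0,0,0,394,606,42,0,0,0,0,394,606,42,0,0,0,0,394,606,42,0,0,0,0,394,606,42,0],
  grip_force=30,
)

```text
clock: 2.1
position: [0.5191, 0.0435, 0.2599]
ee_rot: [0.0, 0.994, 0.109, -0.0]
contact_force: [-0.4, 0.2, -0.5]
width: 0.0001
gripper_force: 0.0
```

Emit:
jog_arm(
  deltas=[0,0,0,0,0,-25,0,0,0,0,0,0,-55,0,0,0,0,0,0,-85,0,0,0,0,0,0,-110,0,0,0,0,0,0,-119,0,0,0,0,0,0,-119,0,0,0,0,0,0,-119,0],
)

```text
clock: 2.8
position: [0.5207, 0.0443, 0.1421]
ee_rot: [0.0, 0.994, 0.11, 0.001]
contact_force: [1.1, -0.2, 0.4]
width: 0.0001
gripper_force: 0.0
```

```bash
python3 - <<'E'
from h import *
im2=imaging.get_image("scene")
cv2.imwrite("pics/s1.png",cv2.resize(im2[130:280,260:450],None,fx=3.8,fy=3.8,interpolation=cv2.INTER_CUBIC))
E
```

```text
(no output)
```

View pics/s1.png

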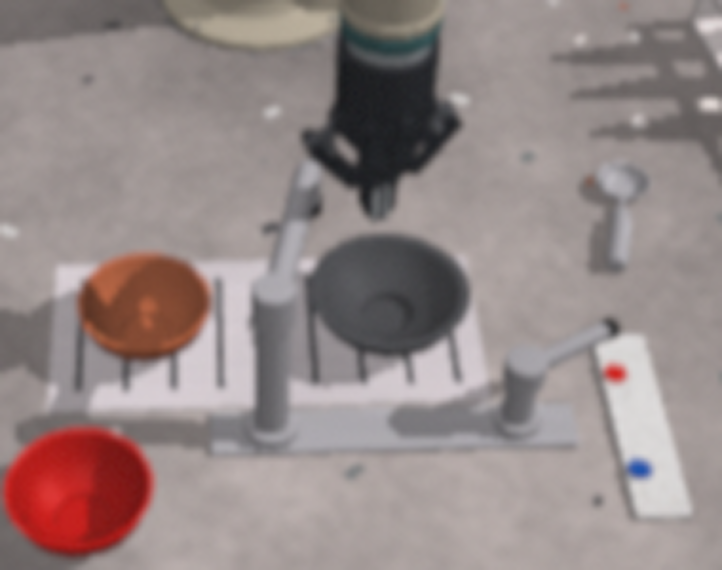

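Emit:
jog_arm(
  deltas=[0,0,0,0,-8,4,0,0,0,0,0,-16,4,0,0,0,0,0,-22,4,0,0,0,0,0,-26,4,0,0,0,0,0,-30,4,0,0,0,0,0,-34,4,0,0,0,0,0,-38,4,0,0,0,0,0,-43,4,0,0,0,0,0,-48,4,0,0,0,0,0,-53,4,0,0,0,0,0,-58,4,0,0,0,0,-1,-63,4,0,0,0,0,-1,-68,4,0,0,0,0,-2,-73,4,0,0,0,0,-2,-78,4,0,0,0,0,-3,-83,4,0,0,0,0,-3,-88,4,0,0,0,0,-4,-92,4,0,0,0,0,-4,-95,4,0,0,0,0,-4,-95,4,0],
)

```text
clock: 4.85
position: [0.5158, -0.0503, 0.1448]
ee_rot: [-0.0, 0.994, 0.11, -0.0]
contact_force: [-0.3, 3.3, -0.7]
width: 0.0002
gripper_force: 1.4
```

```bash
python3 - <<'E'
from h import *
im2=imaging.get_image("scene");im=imaging.get_image("top")
a=cv2.resize(im2[150:270,260:450],None,fx=3,fy=3,interpolation=cv2.INTER_CUBIC)
b=cv2.resize(im[115:245,200:390],None,fx=3,fy=3,interpolation=cv2.INTER_CUBIC)[:240]
cv2.imwrite("pics/s2.png",np.vstack([a[:350],b]))
E
```

```text
(no output)
```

View pics/s2.png

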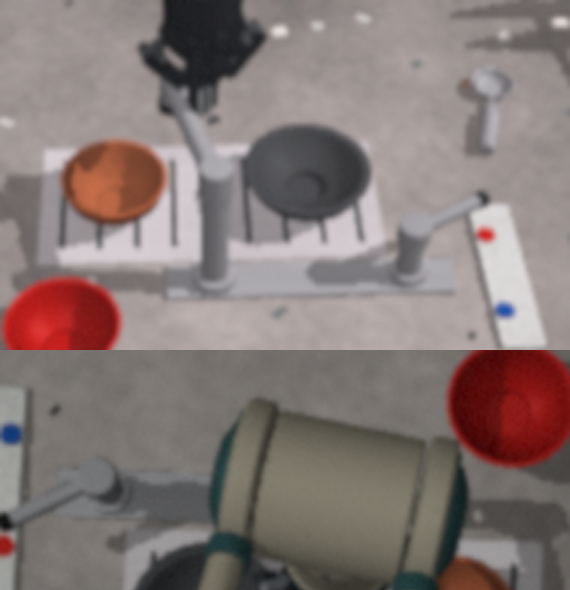

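Emit:
jog_arm(
  deltas=[0,0,0,0,-5,0,0,0,0,0,-1,-10,0,0,0,0,0,-1,-15,0,0,0,0,0,-2,-20,0,0,0,0,0,-2,-25,0,0,0,0,0,-3,-30,0,0,0,0,0,-3,-34,0,0,0,0,0,-3,-34,0,0,0,0,0,-3,-34,0,0],
)

```text
clock: 5.85
position: [0.5134, -0.0844, 0.1452]
ee_rot: [0.0, 0.994, 0.11, 0.0]
contact_force: [0.2, 3.2, 1.5]
width: -0.0
gripper_force: 1.3
```

```bash
python3 - <<'E'
from h import *
im2=imaging.get_image("scene");print(manip.get_state()["position"])
cv2.imwrite("pics/s3.png",cv2.resize(im2[165:240,265:365],None,fx=7,fy=7,interpolation=cv2.INTER_CUBIC))
c2=imaging.calibration("scene")
P=np.array([.611,-.046]);
for a in (200,205,210,215,221):
    t=np.radians(a);e=P+.15*np.array([np.cos(t),np.sin(t)])
    print(a,[np.round(((proj(c2,np.r_[e,z])-[265,165]+.5)*7-.5)).tolist() for z in(.155,.115)])
print("piv",(proj(c2,np.r_[P,.155])-[265,165]+.5)*7)
E
```

```text
[ 0.51336179 -0.08433925  0.14522731]
200 [[323.0, 92.0], [325.0, 157.0]]
205 [[296.0, 101.0], [299.0, 167.0]]
210 [[270.0, 112.0], [274.0, 178.0]]
215 [[246.0, 125.0], [250.0, 190.0]]
221 [[218.0, 141.0], [223.0, 207.0]]
piv [471.0162277  317.74125346]
```

View pics/s3.png

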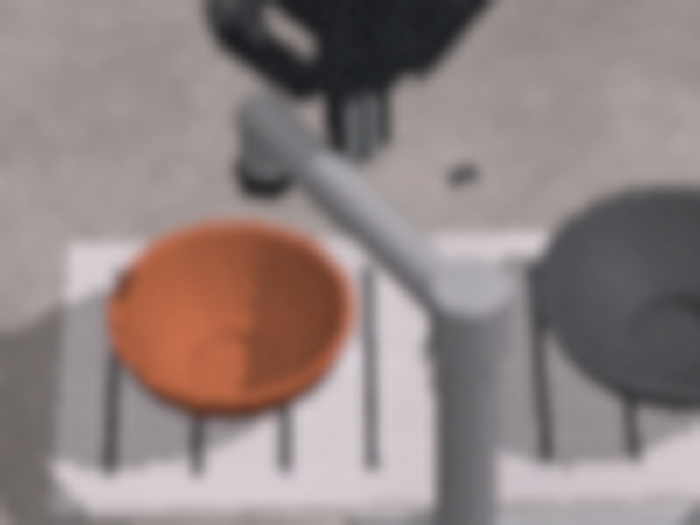

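Emit:
jog_arm(
  deltas=[0,0,0,1,-3,0,0,0,0,0,2,-6,0,0,0,0,0,4,-9,0,0,0,0,0,5,-12,0,0,0,0,0,6,-14,0,0,0,0,0,6,-14,0,0,0,0,0,6,-14,0,0,0,0,0,0,6,0,0,0,0,0,-4,26,0,0,0,0,0,-4,36,0,0,0,0,0,-4,36,40,0,0,0,0,-4,36,80,0,0,0,0,-20,80,100,0,0,0,0,-30,120,100,0,0,0,0,-40,160,100,0,0,0,0,-50,200,100,0,0,0,0,-50,240,100,0,0,0,0,-50,280,100,0,0,0,0,-50,290,100,0,0,0,0,-50,290,100,0],
)

```text
clock: 7.9
position: [0.4635, 0.2064, 0.2448]
ee_rot: [0.001, 0.994, 0.112, 0.0]
contact_force: [0.8, 0.1, -0.5]
width: 0.0003
gripper_force: 0.0
```

```bash
python3 - <<'E'
from h import *
im=imaging.get_image("top");im2=imaging.get_image("scene");print(manip.get_state()["position"])
a=cv2.resize(im[120:240,190:390],None,fx=4,fy=4,interpolation=cv2.INTER_CUBIC)
cv2.imwrite("pics/t4.png",a)
c=imaging.calibration("top")
P=np.array([.611,-.046]);
for a in (214,217,220,223):
    t=np.radians(a);e=P+.15*np.array([np.cos(t),np.sin(t)])
    print(a,[np.round(((proj(c,np.r_[e,z])-[190,120]+.5)*4-.5)).tolist() for z in(.155,.115)])
E
```

```text
[0.46326795 0.20467805 0.24473533]
214 [[635.0, 343.0], [630.0, 350.0]]
217 [[645.0, 335.0], [641.0, 342.0]]
220 [[656.0, 327.0], [650.0, 334.0]]
223 [[665.0, 317.0], [660.0, 325.0]]
```

View pics/t4.png

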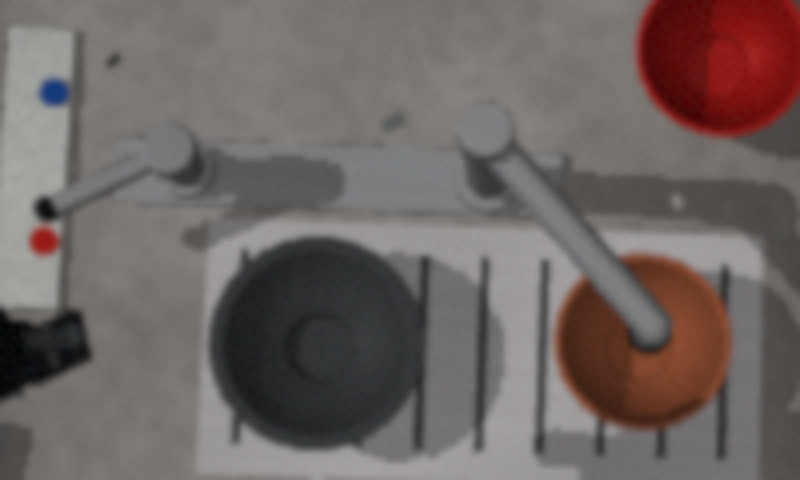

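The spout now ends over the bowl: its nozzle is at about (650,335) and the bowl centre at about (644,341). The lever is next.

Emit:
jog_arm(
  deltas=[0,0,0,40,-3,0,0,0,0,0,82,-5,0,0,0,0,0,82,-5,-40,0,0,0,0,82,-5,-80,0,0,0,0,82,-5,-120,0,0,0,0,82,-5,-155,0,0,0,0,82,-5,-179,0,0,0,0,82,-5,-179,0,0,0,0,92,-5,-179,0,0,0,0,102,-5,-179,0,0,0,0,109,-5,-179,0,0,0,0,115,-5,-179,0,0,0,0,121,-2,-179,0,0,0,0,127,1,-179,0,0,0,0,133,4,-179,0,0,0,0,139,7,-179,0,0,0,0,145,9,-179,0,0,0,0,151,10,-179,0,0,0,0,156,10,-179,0,0,0,0,156,10,-179,0],
)

```text
clock: 10.0
position: [0.6194, 0.2162, 0.066]
ee_rot: [-0.0, 0.994, 0.11, 0.0]
contact_force: [-2.3, -2.4, 3.5]
width: -0.0006
gripper_force: 1.7
```

```bash
python3 - <<'E'
from h import *
im2=imaging.get_image("scene");print(manip.get_state()["position"])
cv2.imwrite("pics/s5.png",cv2.resize(im2[190:275,365:465],None,fx=7,fy=7,interpolation=cv2.INTER_CUBIC))
c2=imaging.calibration("scene")
L=np.array([.621,.153]);
for a in (0,10,20,26,32):
    t=np.radians(a);e=L+.085*np.array([np.sin(t),np.cos(t)])
    print(a,np.round(((proj(c2,np.r_[e,.075])-[365,190]+.5)*7-.5)))
E
```

```text
[0.61936915 0.21634833 0.06601906]
0 [427. 244.]
10 [433. 270.]
20 [433. 296.]
26 [430. 312.]
32 [425. 327.]
```

View pics/s5.png

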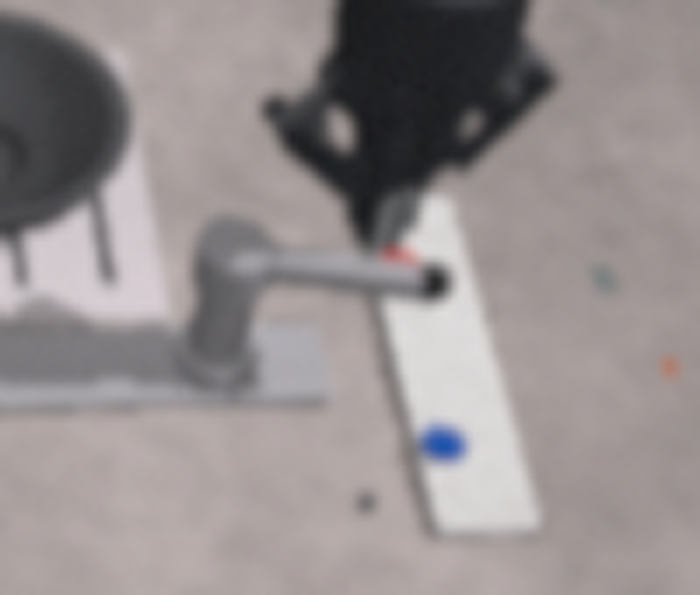

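Emit:
jog_arm(
  deltas=[0,0,0,4,-1,0,0,0,0,0,8,-2,0,0,0,0,0,12,-3,0,0,0,0,0,15,-4,0,0,0,0,0,17,-4,0,0,0,0,0,17,-4,0,0,0,0,0,17,-4,0,0,0,0,0,7,2,0,0,0,0,0,-20,10,0,0,0,0,0,-50,10,0,0,0,0,0,-60,10,40,0,0,0,0,-90,10,80,0,0,0,0,-120,10,120,0,0,0,0,-150,40,150,0,0,0,0,-180,70,160,0,0,0,0,-210,100,160,0,0,0,0,-210,100,160,0,0,0,0,-210,100,160,0],
)

```text
clock: 11.85
position: [0.4082, 0.3167, 0.226]
ee_rot: [-0.0, 0.994, 0.112, 0.001]
contact_force: [0.7, -0.1, 0.3]
width: 0.0003
gripper_force: 0.0
```

```bash
python3 - <<'E'
from h import *
im=imaging.get_image("top");im2=imaging.get_image("scene")
a=cv2.resize(im[120:240,190:390],None,fx=4,fy=4,interpolation=cv2.INTER_CUBIC)[:,:800]
b=cv2.resize(im2[195:275,365:450],None,fx=3,fy=3,interpolation=cv2.INTER_CUBIC)
a[240:480,0:255]=b[:240]
cv2.imwrite("pics/t6.png",a)
for n,i,(x0,y0,x1,y1) in(("top",im,(196,135,222,165)),("scene",im2,(415,222,440,245))):
    g=i[y0:y1,x0:x1].max(2);m=(g<60).astype(np.uint8);k,l,s,ce=cv2.connectedComponentsWithStats(m)
    for j in range(1,k):
        if s[j,4]>4:
            p=ray(imaging.calibration(n),*(ce[j]+[x0,y0]),.075);print(n,s[j,4],ce[j]+[x0,y0],p,np.degrees(np.arctan2(p[0]-.621,p[1]-.153)))
E
```

```text
top 15 [202.73333333 140.46666667] [0.66659864 0.22857293 0.075     ] 31.10563208019839
scene 5 [425.  236.2] [0.66591313 0.2244667  0.075     ] 32.147238012501646
```

View pics/t6.png

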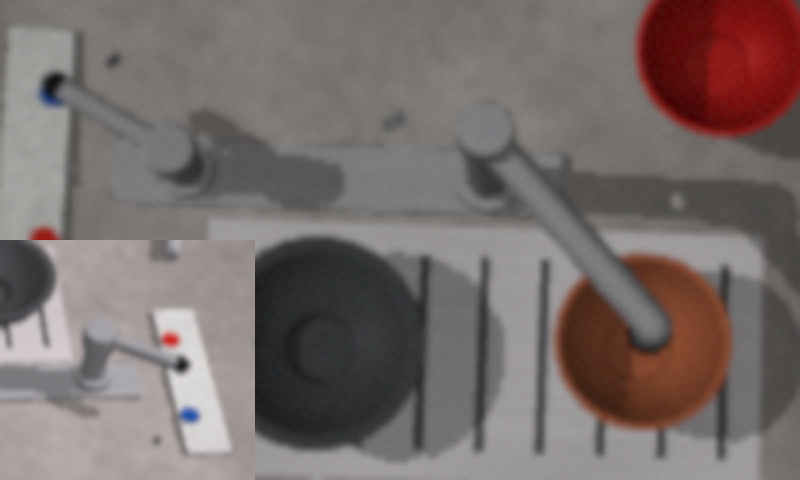

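The black ball (55,85) sits over the line to the blue dot, with the lever at about 31.5° against a target of 31.5–32°. The nozzle is over the bowl's middle and the arm is clear of everything.

```bash
python3 -c "
from rig import manip
print(manip.sign_off())"
```

```text
the job is handed in; nothing more can be done
None
```

The job is handed in at about 12 s: the spout's mouth is over the clay bowl's middle (within about 5 mm as measured), the lever points at the blue dot (within about 1°), and the arm touched only the spout and lever.

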